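# Clamp a dropper bottle in the hinged jig, pin it and hold it shut

## Task

Stand the small dropper bottle with the wide screw cap upright on the seat of the open clamp jig, then swing the jig's hinged half fully shut round it and push the locking pin from its wooden stand down through the holes in the tongue and the lug until its collar sits on the tongue. Let go of the pin, then pinch the jig's two tabs firmly together between the fingers and finish like that, still holding the jig shut. Keep the bottle upright and leave the other bottle, the vacuum capsule and the cup where they are.

Things in the scene. Friction and masses are not known exactly. Their poses are not given: they have to be found in the camera images.
- bottle: the bottle to clamp: small round dropper bottle, body 34 mm diameter up to 61 mm, ribbed screw cap 30 mm diameter from 61 to 82 mm (the top); 30 to 55 g; loose, standing upright on a 3.5 mm rubber mat. Origin at the centre of its underside, z up
- jig: clamp jig, fixed to the bench. Base plate 165 x 84 x 8 mm (x -101 to +64, y -42 to +42 mm); on it two 8 mm steel straps, top at 46 mm, that meet at the plane y = 0 and each make a V round the bottle: fixed half on -y, hinged half on +y. The straps run to -x, to a lug and tongue, then the tabs. Origin at the underside of the base below the seat, z up; +x points away from the robot (within 0.3 rad)
- swing (a joint): angle of the hinged half about a vertical hinge at jig x = +46, y = 0 mm: 0 = fully shut (its stop), grows up to 1.2 rad as it opens towards +y of the jig (turning clockwise seen from above). It stays where it is left (friction 0.12 N m, about 1 N at the tab); push its tab's outer face
- seat (a point): where the bottle's underside stands in the jig: a thin dark disc on the flat base plate, 8 mm above the bench; axes as the jig. The shut straps leave about 2 mm round the bottle; outside, the V points reach y = +-38 mm
- hinge (a point): on the hinge axis of the hinged half, 30 mm above the bench; axes as the jig
- pin_hole (a point): centre of the tongue's hole at the tongue's top, 55 mm above the bench, when shut; fixed to the jig, axes as the jig; 45 mm in -x and 19 mm in -y from the seat. Tongue (hinged half): z 47 to 55 mm, hole 14 mm. Lug (fixed half) below it: z 36 to 46 mm, hole 13 mm, 28 mm free below. Both span jig x -60 to -30, y out to -34 mm
- fixed_tab (a point): middle of the outer face of the fixed half's tab, 40 mm above the bench: a flat upright plate in jig coordinates x -96 to -69, y -8 to 0, z 20 to 60 mm. Axes as the jig
- swing_tab (a point): middle of the outer (+y) face of the hinged half's tab, 40 mm above the bench; when shut the tab spans jig x -96 to -69, y 0 to +8, z 20 to 60 mm, so the two tabs together are 16 mm thick. 128.5 mm from the hinge; turns with the hinged half (axes as the jig when shut)
- pin: locking pin: steel shank 10 mm diameter, 36 mm long with a cone on the last 8 mm; collar 22 mm diameter 4 mm thick; above it a black round grip 16 mm diameter, 30 mm tall (top 34 mm above the collar's underside); 60 g; loose, standing in its stand's hole. Origin on its axis at the collar's underside, z up
- pin_stand: wooden block 46 x 46 x 44 mm, fixed, with a 13 mm hole, 40 mm deep, in which the pin stands, collar on the block's top. Origin at the centre of its underside
- nozzle_bottle: bystander: dropper bottle 34 mm diameter, 91 mm tall, with a narrow pointed nozzle; origin at the underside; leave alone
- capsule: bystander: vacuum capsule, a disc-like casting 61 x 61 x 49 mm; origin at the underside; leave alone
- cup: bystander: open filter cup 46 mm diameter, 32 mm tall; origin at the underside; leave alone

How it is judged:
By the outcome, as a careful person would: the job done as asked, in the order asked, and still so for the second after the job is handed in, while the arm keeps its last pose, push and grip.
It also fails if it takes over 69 s, if anything falls off the work surface, if the arm or the gripper's body presses on something with over 40 N, if the wrist force passes 120 N, or if a joint passes its speed limit or range.

## Robot

A 6-joint arm with a two-finger parallel gripper is mounted at the origin on a cart in front of the work surface, level with it; the furniture and walls round the work are solid. World frame = base frame: x ahead of the robot, y to its left, z up, the work surface at z = 0. Lengths are in m, angles in degrees, forces in N, time in s.
With the tool pointing down it reaches from about 0.25 to 0.725 m from the base axis. Payload 9.7 kg.
Tool frame: the origin (TCP) lies on the centre line of the jaws, within the pads' length; the fingertips stand 19 mm ahead of it and the grasp point (between the pads) is the TCP (bot.tcp_to_tips is the z of the fingertips in the tool frame, in m); z points along the fingers, y is the line along which they close (so a half turn about z gives the same grasp; the last joint's range is limited). The gripper opens to 85 mm and grips with 20 to 120 N. Pads are 22 mm wide; open, the fingers measure 114 mm over their backs; the gripper's body (76 mm by 85 mm) begins 54 mm behind the grasp point. The pads swing forward as they close: fully open they stand 13 mm farther back than shut.
Start: joints at [65.317, 4.979, 10.078, 95.1, 0, 90], TCP at [0.23, 0.5, 0.25] pointing down, gripper open.
Joint ranges: [-179.16, 179.16], [-48.56, 103.87], [-65.8, 70.77], [-126.05, 130.52], [-82.76, 87.17], [-180, 180]. Speed limits (degrees/s): [127.2, 127.2, 147.25, 180, 180, 180].

## Interface

Orientations are given as [roll, pitch, yaw] about the fixed x, y, z axes, in that order (R = Rz(yaw) Ry(pitch) Rx(roll)).
In Python, from workcell import bot gives the robot as it stands. The module is installed in compiled form; this text tells all that it offers.
- The arm moves only by the tool play_rows, never from a script. Its argument "increments" is a list of rows, each an object with "slide": the shift along the tool's x, y, z in mm, a list of three; "angular": the turn, a rotation vector about the tool's x, y, z in degrees, a list of three; "claw": the opening, from -1 (shut) to 1 (fully open). In form: [{"slide": [x, y, z], "angular": [rx, ry, rz], "claw": claw}, ...]. A call has 1 to 8 rows; each row shifts and turns the commanded pose from where the row before left it, along the tool's axes as they then stand; what a row does not reach is not made up. A row lasts 1/10 s, in which the tool goes at most 50 mm and 8.59 degrees, less where a joint would pass 70% of its speed; a pose out of reach is approached as far as the arm can. A call is refused whole if a number of a shift passes 50 or a number of a turn 8.59, either way. A call with a gripper value outside its range is refused whole. The fingers move at their own pace and stop on an object; "squeeze" is the grip in N (left out, the last holds). Time passes only in rows, so rows that do not move let the fingers close. It gives the time, the measured TCP pose, the force, the opening and the grip force at its end, in the units of the state.
- bot.get_obs(): the state, without advancing time (a new reading comes with each control period).
- bot.camera(name): name is "scene" or "side" or "wrist"; returns the picture (480x640x3 uint8, red, green, blue); there is no depth.
- bot.camera_info(name): a dict with "fovy" (degrees; the focal length in pixels is half the picture's height over the tangent of half this angle, whatever the lens; pixels are square), "cx", "cy" (the principal point, pixels), "k1" (the pictures are not rectified: a ray, as slopes to the right and down, at radius r is drawn at 1 + k1 r^2 times it, then the intrinsics apply), "R" (3x3) and "t" (3): a world point X has camera coordinates R X + t. Camera axes: x right, y down, z forward; pixel columns grow to the right and rows downward; lengths in m; the calibration is good to about 2 mm. A picture is of the moment at which its call begins: read the wrist's pose just before it. camera_info takes no time and is no camera call; for the wrist camera it gives the pose at the moment of the call.
- bot.job_done(): hands the job in; it is judged then, once.
The state is a dict: "time": time; "q": joint angles; "qd": joint speeds; "joint_efforts": joint torques, N m; "ee_pos": TCP position; "tcp_rot": TCP orientation; "wrist_force": force on the tool from outside, world axes, zero at the start; "torque": the same for the moment, N m; "opening": finger opening in m; "grasp_force": force on a finger pad.
Only numpy, scipy, OpenCV 4.12 (cv2) and the standard library are available. Lean on these libraries where they do the work, as an engineer would, in place of code of your own. Each camera call takes 0.05 s, during which the arm holds its last target. There are 200 camera calls.

## Working session

There is one attempt and no reset: what is moved stays moved. The work goes in short steps, Python scripts to look and compute and a tool call to move; the robot and the scene stay as the last step left them, time stands still between calls to the robot, and variables do not carry over. Pictures are saved under pics/ and viewed, at most 10 in all, crops included, and the job is handed in when it is done.

Besides the shell and the picture viewer there is one more tool, called after "Call:" as name(argument=value, ...) on one line, values as JSON. play_rows: Moves the arm, as the interface text tells. Its arguments: {"type":"object","properties":{"increments":{"type":"array"},"squeeze":{"type":"number"}},"required":["increments"]}

```bash
mkdir -p pics && cat > h.py <<'E'
from workcell import bot
import numpy as np, cv2
def snap(name,fn):
    im=bot.camera(name); cv2.imwrite('pics/'+fn,im[:,:,::-1]); return im
def KD(i):
    f=240/np.tan(np.radians(i['fovy'])/2)
    return np.array([[f,0,i['cx']],[0,f,i['cy']],[0,0,1]]),np.array([i['k1'],0,0,0.])
def ray(i,uv):
    K,D=KD(i); s=cv2.undistortPoints(np.array([[uv]],float),K,D)[0,0]
    R=np.array(i['R']);t=np.array(i['t'])
    return -R.T@t, R.T@np.array([s[0],s[1],1])
def onz(i,uv,z):
    o,d=ray(i,uv); return o+d*(z-o[2])/d[2]
def proj(i,X):
    K,D=KD(i); R=np.array(i['R']);t=np.array(i['t'])
    return cv2.projectPoints(np.atleast_2d(np.array(X,float)),cv2.Rodrigues(R)[0],t,K,D)[0][:,0]
E
python3 - <<'E'
from h import *
o=bot.get_obs(); print(o['time'],o['ee_pos'],o['tcp_rot'],o['opening'],bot.tcp_to_tips)
for n in('scene','side','wrist'):
    i=bot.camera_info(n); print(n,i['fovy'],i['k1'],'pos',-np.array(i['R']).T@i['t'],'R',np.round(i['R'],2).tolist())
    snap(n,n+'0.png')
E
```

```text
0.0 [0.2295957  0.49957695 0.24960911] [-1.79927911e+02 -1.15806596e-03  1.55317864e+02] 0.08514649484319733 0.019
scene 53.978501914771634 0.03689301802175475 pos [ 0.08703878 -0.51793149  0.65595097] R [[0.71, -0.7, -0.02], [-0.44, -0.43, -0.79], [0.54, 0.57, -0.61]]
side 54.57323608278653 -0.08970691330286676 pos [0.5157674  1.10741168 0.57659205] R [[-1.0, -0.1, 0.0], [-0.05, 0.43, -0.9], [0.09, -0.9, -0.43]]
wrist 66.01639357538731 -0.05704050749254336 pos [0.16379078 0.52930502 0.37334572] R [[0.42, 0.91, 0.0], [0.87, -0.4, 0.28], [0.26, -0.12, -0.96]]
```

View pics/scene0.png

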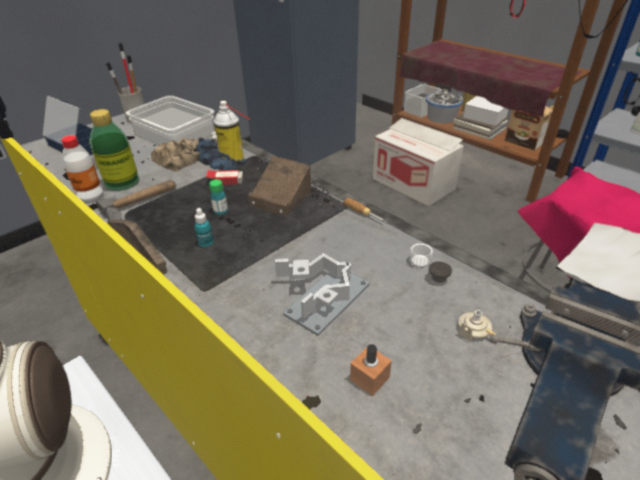

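View pics/side0.png

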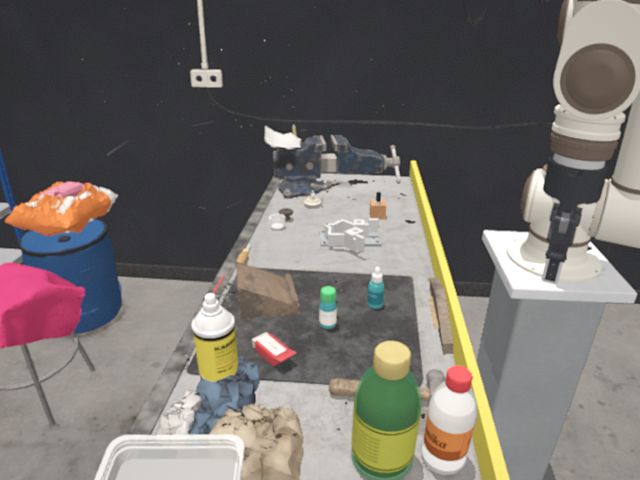

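The scene view shows the wide-capped bottle (green cap) at (218,195), the nozzle bottle at (204,228), the jig near (325,285) and the pin stand at (371,370). In the side view the bottle is at (328,307) and the jig at (350,233).

```bash
python3 - <<'E'
from h import *
a=cv2.imread('pics/scene0.png');b=cv2.imread('pics/side0.png')
m=np.vstack([np.hstack([cv2.resize(a[245:335,265:375],(440,360),interpolation=2),cv2.resize(a[335:395,345:405],(360,360),interpolation=2)]),
 np.hstack([cv2.resize(b[210:260,310:400],(432,240),interpolation=2),cv2.resize(b[280:335,300:392],(368,240),interpolation=2)])])
cv2.imwrite('pics/m1.png',m)
s=bot.camera_info('scene');d=bot.camera_info('side')
for im,i,n in((a,s,'scene'),(b,d,'side')):
    h=cv2.cvtColor(im,cv2.COLOR_BGR2HSV)
    x0,y0,x1,y1=(200,170,235,220) if n=='scene' else (315,280,345,335)
    k=cv2.inRange(h,(50,130,60),(75,255,255))[y0:y1,x0:x1]
    yy,xx=np.nonzero(k);c=(xx.mean()+x0,yy.mean()+y0)
    print(n,'cap',c,xx.min()+x0,xx.max()+x0,yy.min()+y0,yy.max()+y0,onz(i,c,.076))
    # pin grip
    x0,y0,x1,y1=(362,342,382,368) if n=='scene' else (372,190,384,204)
    k=(h[y0:y1,x0:x1,2]<70);yy,xx=np.nonzero(k);c=(xx.mean()+x0,yy.mean()+y0)
    print(n,'pin',c,len(xx),onz(i,c,.044+.019))
E
```

```text
scene cap (np.float64(215.34306569343065), np.float64(185.78832116788323)) 209 221 180 192 [0.56848727 0.34139574 0.076     ]
scene pin (np.float64(371.2090909090909), np.float64(353.8181818181818)) 110 [ 0.46151481 -0.23130074  0.063     ]
side cap (np.float64(329.2), np.float64(297.5)) 322 334 294 300 [0.5668029  0.35224956 0.076     ]
side pin (np.float64(378.0), np.float64(196.5)) 24 [ 0.4618374 -0.2374679  0.063    ]
```

View pics/m1.png

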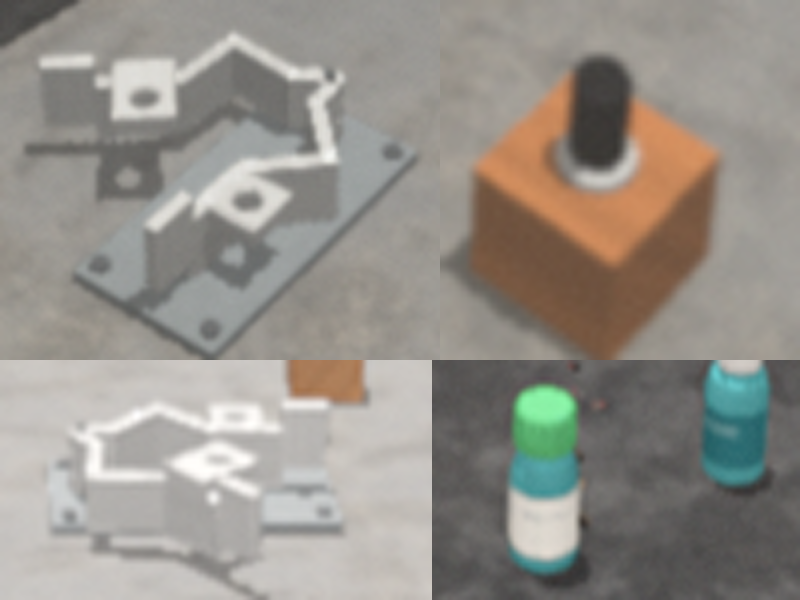

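View pics/wrist0.png

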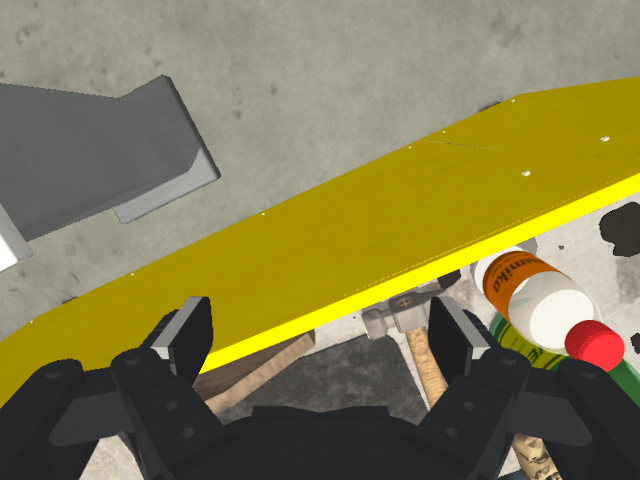

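The crops show the open jig with its plate corners at about scene (283,314), (317,334) and (370,284), the lug hole at (327,295) and the tongue hole at (301,269). The wrist view shows a yellow wall between the robot and the bench; its top edge is near the gripper.

```bash
python3 - <<'E'
from h import *
s=bot.camera_info('scene');d=bot.camera_info('side')
S=lambda u,v:(265+u/4,245+v/4)
P=[onz(s,S(*p),.008) for p in((74,275),(210,354),(419,155))]
for p in P:print('corner',p)
print('lens',np.linalg.norm(P[0]-P[1]),np.linalg.norm(P[1]-P[2]))
e=P[2]-P[1];yaw=np.arctan2(e[1],e[0]);e2=P[1]-P[0];print('yaw',np.degrees(yaw),np.degrees(np.arctan2(e2[1],e2[0]))+90)
src=np.array([[-.101,.042],[-.101,-.042],[.064,-.042]]);dst=np.array([p[:2] for p in P])
c1,c2=src.mean(0),dst.mean(0);U,_,V=np.linalg.svd((src-c1).T@(dst-c2));R=V.T@U.T;seat=c2-R@c1
print('seat',seat,'yaw',np.degrees(np.arctan2(R[1,0],R[0,0])))
W=lambda x,y,z:[*(seat+R@[x,y]),z]
print('lug hole pred',W(-.045,-.019,.046),'obs',onz(s,S(248,200),.046))
h=np.array(W(.046,0,0)[:2]);t=onz(s,S(146,97),.055)[:2];v=R.T@(t-h)
print('hinge',h,'tongue obs',t,'swing deg',np.degrees(np.arctan2(-.019,-.091)-np.arctan2(v[1],v[0]))%360)
# bottle triangulate: scene vs side using cap
def tri(a,b):
    o1,d1=ray(s,a);o2,d2=ray(d,b);A=np.stack([d1,-d2],1);k=np.linalg.lstsq(A,o2-o1,rcond=None)[0]
    return o1+d1*k[0],o2+d2*k[1]
print('bottle',tri((216,186),(328,295)))
print('pin top',tri((372,349),(378,193)))
# wall top
def plane(i,a,b):
    o,r1=ray(i,a);_,r2=ray(i,b);n=np.cross(r1,r2);return n,n@o
n1,c1=plane(s,(100,228),(300,408));
for q in((430,240),(460,350)):
    o,r=ray(d,q);k=(c1-n1@o)/(n1@r);print('wall',o+k*r)
E
```

```text
corner [ 0.45214554 -0.02919769  0.008     ]
corner [ 0.46338917 -0.1081525   0.008     ]
corner [ 0.62454331 -0.09107248  0.008     ]
lens 0.0797513729260249 0.16205673566378045
yaw 6.04994237105649 8.104764036536253
seat [ 0.55736054 -0.05675289] yaw 6.8519387280947335
lug hole pred [np.float64(0.5149487161042846), np.float64(-0.08098587426820347), 0.046] obs [ 0.5164231  -0.07985053  0.046     ]
hinge [ 0.603032   -0.05126491] tongue obs [ 0.52517513 -0.00247571] swing deg 50.7187887590967
bottle (array([0.5701393 , 0.34148708, 0.07464466]), array([0.56996542, 0.34152893, 0.07456204]))
pin top (array([ 0.46136628, -0.23229887,  0.07553443]), array([ 0.46268443, -0.23261114,  0.07623087]))
wall [ 0.32824998 -0.00407229  0.03640701]
wall [0.32347279 0.4312795  0.0305795 ]
```

Call:
play_rows(increments=[{"slide":[-40,0,0],"angular":[0,0,8.5],"claw":1},{"slide":[-39.5,5.8,0],"angular":[0,0,8.5],"claw":1},{"slide":[-38.3,11.7,0],"angular":[0,0,8.5],"claw":1},{"slide":[-36.2,17.2,0],"angular":[0,0,8.5],"claw":1},{"slide":[-33.2,22.4,0],"angular":[0,0,8.5],"claw":1},{"slide":[-29.5,27,0],"angular":[0,0,8.5],"claw":1},{"slide":[-25.2,31,0],"angular":[0,0,8.5],"claw":1},{"slide":[-20.3,34.5,0],"angular":[0,0,8.5],"claw":1}])

```text
time: 0.95
ee_pos: [0.5218, 0.3649, 0.25]
tcp_rot: [-180.0, 0.0, 87.0]
wrist_force: [-0.4, 0.6, 1.7]
opening: 0.0853
grasp_force: 0.0
```

Call:
play_rows(increments=[{"slide":[0,0,0],"angular":[0,0,8.5],"claw":1},{"slide":[0,0,0],"angular":[0,0,8.5],"claw":1},{"slide":[0,0,0],"angular":[0,0,8.5],"claw":1},{"slide":[0,0,0],"angular":[0,0,8.5],"claw":1},{"slide":[0,0,0],"angular":[0,0,8.5],"claw":1},{"slide":[0,0,0],"angular":[0,0,8.5],"claw":1},{"slide":[0,0,0],"angular":[0,0,8.5],"claw":1},{"slide":[0,0,0],"angular":[0,0,8.5],"claw":1}])

```text
time: 1.75
ee_pos: [0.5569, 0.3002, 0.2497]
tcp_rot: [-176.7, 0.4, 27.0]
wrist_force: [-0.2, 1.0, -0.0]
opening: 0.0854
grasp_force: 0.0
```

Call:
play_rows(increments=[{"slide":[0,0,0],"angular":[0,0,8],"claw":1},{"slide":[0,0,0],"angular":[0,0,4.3],"claw":1},{"slide":[0,0,0],"angular":[0,0,0],"claw":1},{"slide":[0,0,0],"angular":[0,0,0],"claw":1}])

```text
time: 2.15
ee_pos: [0.5792, 0.2449, 0.25]
tcp_rot: [-174.4, 1.2, 20.6]
wrist_force: [-0.8, -0.1, -0.3]
opening: 0.0854
grasp_force: 0.0
```

```bash
cat >> h.py <<'E'
def go(tx,ty,tz,yaw=None):
    """tool-axes shift (mm) from the measured pose to a world target, tool pointing down"""
    from scipy.spatial.transform import Rotation as Ro
    o=bot.get_obs();R=Ro.from_euler('xyz',o['tcp_rot'],degrees=True)
    print('t',round(o['time'],2),'at',np.round(o['ee_pos'],4),np.round(o['tcp_rot'],2),'shift',np.round(R.inv().apply(np.array([tx,ty,tz])-o['ee_pos'])*1000,1))
    if yaw is not None: print('turn',np.round((R.inv()*Ro.from_euler('xyz',[180,0,yaw],degrees=True)).as_rotvec(degrees=True),2))
E
python3 - <<'E'
from h import *
i=bot.camera_info('wrist');im=snap('wrist','w1.png')
h=cv2.cvtColor(im,cv2.COLOR_RGB2HSV);k=cv2.inRange(h,(50,110,50),(78,255,255))
n,l,st,c=cv2.connectedComponentsWithStats(k)
for j in np.argsort(-st[1:,4])[:2]+1: print(st[j],onz(i,c[j],.085))
print(onz(bot.camera_info('scene'),(205,245),.0035))
go(.57,.3415,.15,7)
E
```

```text
[ 207  161   41   40 1250] [0.57172811 0.34022043 0.085     ]
[  0 149   5  37 131] [0.50783328 0.54021715 0.085     ]
[0.46816414 0.25560839 0.0035    ]
t 2.2 at [0.5789 0.2456 0.2501] [-174.36    1.21   20.66] shift [ 27.6 -82.7 108.1]
turn [-5.46  1.87 13.59]
```

View pics/w1.png

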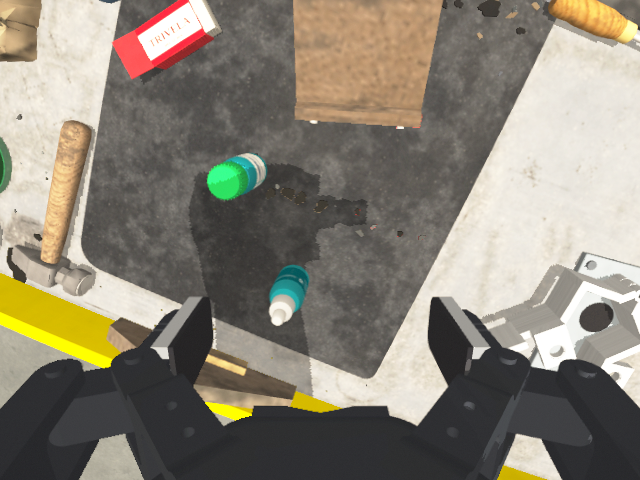

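The wrist view shows the green cap at (228,181), the nozzle bottle at (288,295) and the jig at the lower right. The arm has drifted and tilted during the pure turns, so I'll check the joints.

Call:
play_rows(increments=[{"slide":[0,0,0],"angular":[0,0,0],"claw":1},{"slide":[0,0,0],"angular":[0,0,0],"claw":1}])

```text
time: 2.4
ee_pos: [0.5786, 0.2462, 0.2503]
tcp_rot: [-174.4, 1.2, 20.7]
wrist_force: [0.2, -0.4, -1.0]
opening: 0.0853
grasp_force: 0.0
```

```bash
python3 - <<'E'
from h import *
o=bot.get_obs();print(np.round(o['q'],2),np.round(o['qd'],2),np.round(o['joint_efforts'],1))
go(.5718,.3410,.15,7)
E
```

```text
[ 20.67  17.48  24.42  98.14   5.63 179.94] [-0.23  0.01  0.04  0.14  0.06  0.  ] [ -0.3 -65.   46.    0.2   0.3   0. ]
t 2.4 at [0.5786 0.2462 0.2503] [-174.37    1.19   20.73] shift [ 29.2 -80.9 108.2]
turn [-5.46  1.86 13.66]
```

Call:
play_rows(increments=[{"slide":[0,0,0],"angular":[-5.6,1.2,0],"claw":1},{"slide":[0,0,0],"angular":[0,0,-8.5],"claw":1},{"slide":[0,0,0],"angular":[0,0,-8.5],"claw":1},{"slide":[0,0,0],"angular":[0,0,-8.5],"claw":1},{"slide":[0,0,0],"angular":[0,0,-8.5],"claw":1},{"slide":[0,0,0],"angular":[0,0,-8.5],"claw":1},{"slide":[0,0,0],"angular":[0,0,-8.5],"claw":1},{"slide":[0,0,0],"angular":[0,0,-8.5],"claw":1}])

```text
time: 3.2
ee_pos: [0.583, 0.2352, 0.2504]
tcp_rot: [-179.7, -0.5, 81.7]
wrist_force: [0.7, 0.4, -0.4]
opening: 0.0857
grasp_force: 0.0
```

Call:
play_rows(increments=[{"slide":[0,0,0],"angular":[0,0,-8.5],"claw":1},{"slide":[0,0,0],"angular":[0,0,-8.5],"claw":1},{"slide":[0,0,0],"angular":[0,0,-8.5],"claw":1},{"slide":[0,0,0],"angular":[0,0,-8.5],"claw":1},{"slide":[0,0,0],"angular":[0,0,-8.5],"claw":1},{"slide":[0,0,0],"angular":[0,0,-8.5],"claw":1},{"slide":[0,0,0],"angular":[0,0,-8.5],"claw":1},{"slide":[0,0,0],"angular":[0,0,-8.5],"claw":1}])

```text
time: 4.0
ee_pos: [0.583, 0.2352, 0.2503]
tcp_rot: [179.7, -0.4, 149.7]
wrist_force: [-0.1, 0.5, -0.9]
opening: 0.0855
grasp_force: 0.0
```

Call:
play_rows(increments=[{"slide":[0,0,0],"angular":[0,0,-8.5],"claw":1},{"slide":[0,0,0],"angular":[0,0,-8.5],"claw":1},{"slide":[0,0,0],"angular":[0,0,-8.5],"claw":1},{"slide":[0,0,0],"angular":[0,0,-8.5],"claw":1},{"slide":[0,0,0],"angular":[0,0,-4],"claw":1},{"slide":[0,0,0],"angular":[0,0,0],"claw":1}])

```text
time: 4.6
ee_pos: [0.5831, 0.2351, 0.2503]
tcp_rot: [179.5, -0.1, -172.7]
wrist_force: [0.2, 0.7, -0.4]
opening: 0.0855
grasp_force: 0.0
```

```bash
python3 - <<'E'
from h import *
i=bot.camera_info('wrist');im=snap('wrist','w2.png')
h=cv2.cvtColor(im,cv2.COLOR_RGB2HSV);k=cv2.inRange(h,(50,110,50),(78,255,255))
n,l,st,c=cv2.connectedComponentsWithStats(k)
for j in np.argsort(-st[1:,4])[:2]+1: print(st[j],onz(i,c[j],.083))
go(.5712,.3410,.13,187)
E
```

```text
[ 427  199   42   39 1247] [0.56729546 0.33979581 0.083     ]
t 4.65 at [0.5831 0.235  0.2503] [ 1.7949e+02 -1.3000e-01 -1.7282e+02] shift [ -1.7 105.6 121.2]
turn [ 0.51 -0.13  0.18]
```

Call:
play_rows(increments=[{"slide":[0,35.3,20],"angular":[0.5,0,0],"claw":1},{"slide":[0,35.3,35],"angular":[0,0,0],"claw":1},{"slide":[0.4,35.3,35],"angular":[0,0,0],"claw":1},{"slide":[0,0,0],"angular":[0,0,0],"claw":1},{"slide":[0,0,0],"angular":[0,0,0],"claw":1}])

```text
time: 5.15
ee_pos: [0.5685, 0.3402, 0.1596]
tcp_rot: [-179.9, -0.2, -172.8]
wrist_force: [0.0, -0.4, 0.7]
opening: 0.0851
grasp_force: 0.0
```

```bash
python3 - <<'E'
from h import *
i=bot.camera_info('wrist');im=snap('wrist','w3.png')
h=cv2.cvtColor(im,cv2.COLOR_RGB2HSV);k=cv2.inRange(h,(50,110,50),(78,255,255))
n,l,st,c=cv2.connectedComponentsWithStats(k)
for j in np.argsort(-st[1:,4])[:1]+1:
    print(st[j],onz(i,c[j],.083))
    # extreme left/right pixels of the top disc rows
    print(onz(i,(st[j][0],c[j][1]),.0855),onz(i,(st[j][0]+st[j][2],c[j][1]),.0855))
o=bot.get_obs();print(proj(i,[[.5695,.34,.0855]]))
go(.5695,.34,.087,187)
E
```

```text
[ 299  228   52   56 2313] [0.56619405 0.3421986  0.083     ]
[0.56710508 0.32800334 0.0855    ] [0.56342535 0.35726193 0.0855    ]
[[319.46676598 261.86576792]]
t 5.2 at [0.5693 0.3397 0.1611] [-1.8000e+02 -1.2000e-01 -1.7281e+02] shift [-0.4  0.3 74.1]
turn [-0.   -0.12  0.19]
```

View pics/w3.png

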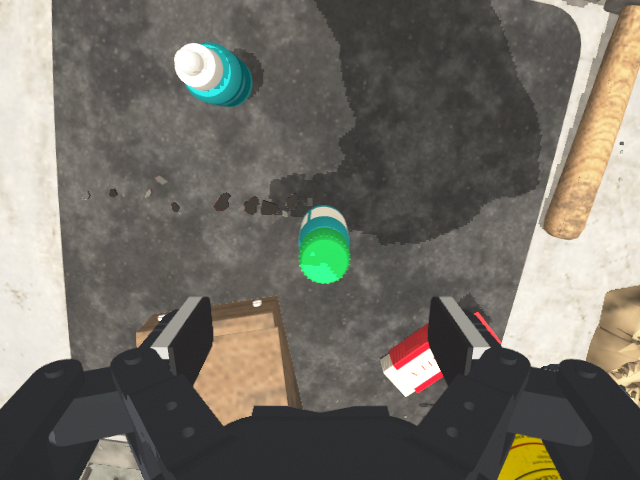

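The wrist view shows the cap's top disc centred at (324,260), between the fingers. The wooden wedge's near edge runs at about (150-278, 297), close to the left finger.

```bash
python3 - <<'E'
from h import *
i=bot.camera_info('wrist')
print('cap',onz(i,(324,260),.0855),onz(i,(324,211),.03))
for z in(.0,.03,.06,.08):print(z,onz(i,(278,298),z),onz(i,(150,318),z))
s=bot.camera_info('scene');d=bot.camera_info('side')
# wedge top ridge in scene
for z in (.03,.06,.09): print('scene ridge',z,onz(s,(277,160),z),onz(s,(311,168),z),'base corner',onz(s,(250,200),0),onz(s,(285,210),0))
E
```

```text
cap [0.56956273 0.34206626 0.0855    ] [0.55314917 0.34062032 0.03      ]
0.0 [0.63912867 0.31274045 0.        ] [0.67282413 0.20325907 0.        ]
0.03 [0.62424045 0.31460784 0.03      ] [0.65438821 0.21665348 0.03      ]
0.06 [0.60935223 0.31647524 0.06      ] [0.63595228 0.2300479  0.06      ]
0.08 [0.59942675 0.31772017 0.08      ] [0.62366166 0.23897751 0.08      ]
scene ridge 0.03 [0.80239259 0.39892988 0.03      ] [0.83628141 0.2988876  0.03      ] base corner [0.65308613 0.33254385 0.        ] [0.68520136 0.23445343 0.        ]
scene ridge 0.06 [0.76810777 0.3549874  0.06      ] [0.8003724  0.25973985 0.06      ] base corner [0.65308613 0.33254385 0.        ] [0.68520136 0.23445343 0.        ]
scene ridge 0.09 [0.73382296 0.31104491 0.09      ] [0.76446339 0.2205921  0.09      ] base corner [0.65308613 0.33254385 0.        ] [0.68520136 0.23445343 0.        ]
```

Call:
play_rows(increments=[{"slide":[0,1,25],"angular":[0,0,0],"claw":1},{"slide":[0,1,25],"angular":[0,0,0],"claw":1},{"slide":[0,0,24],"angular":[0,0,0],"claw":1},{"slide":[0,0,0],"angular":[0,0,0],"claw":0},{"slide":[0,0,0],"angular":[0,0,0],"claw":-0.4},{"slide":[0,0,0],"angular":[0,0,0],"claw":-1},{"slide":[0,0,0],"angular":[0,0,0],"claw":-1},{"slide":[0,0,0],"angular":[0,0,0],"claw":-1}], squeeze=35)

```text
time: 6.0
ee_pos: [0.5699, 0.3419, 0.0889]
tcp_rot: [179.9, 0.0, -172.8]
wrist_force: [0.6, -0.2, 5.9]
opening: 0.0289
grasp_force: 34.3
```

Call:
play_rows(increments=[{"slide":[0,0,0],"angular":[0,0,0],"claw":-1},{"slide":[0,0,0],"angular":[0,0,0],"claw":-1},{"slide":[0,0,0],"angular":[0,0,0],"claw":-1},{"slide":[0,0,0],"angular":[0,0,0],"claw":-1}])

```text
time: 6.4
ee_pos: [0.5699, 0.3419, 0.0889]
tcp_rot: [179.9, 0.1, -172.8]
wrist_force: [-0.2, -0.8, 6.8]
opening: 0.0285
grasp_force: 34.3
```

Call:
play_rows(increments=[{"slide":[0,0,-20],"angular":[0,0,0],"claw":-1},{"slide":[0,0,-40],"angular":[0,0,0],"claw":-1},{"slide":[0,0,-40],"angular":[0,0,0],"claw":-1},{"slide":[3,-20,0],"angular":[0,0,0],"claw":-1},{"slide":[6,-40,0],"angular":[0,0,0],"claw":-1},{"slide":[7,-42,0],"angular":[0,0,0],"claw":-1},{"slide":[7,-42,0],"angular":[0,0,0],"claw":-1},{"slide":[7,-42,0],"angular":[0,0,0],"claw":-1}])

```text
time: 7.2
ee_pos: [0.5627, 0.1518, 0.1876]
tcp_rot: [180.0, -0.1, -172.8]
wrist_force: [1.7, -0.9, -0.3]
opening: 0.0285
grasp_force: 34.7
```

Call:
play_rows(increments=[{"slide":[7,-42,0],"angular":[0,0,0],"claw":-1},{"slide":[7,-42,0],"angular":[0,0,0],"claw":-1},{"slide":[6,-40,0],"angular":[0,0,0],"claw":-1},{"slide":[6,-34,0],"angular":[0,0,0],"claw":-1},{"slide":[0,0,0],"angular":[0,0,0],"claw":-1},{"slide":[0,0,0],"angular":[0,0,0],"claw":-1},{"slide":[0,0,0],"angular":[0,0,0],"claw":-1}])

```text
time: 7.9
ee_pos: [0.5571, -0.0061, 0.1872]
tcp_rot: [180.0, -0.1, -172.8]
wrist_force: [-0.2, 0.1, -0.4]
opening: 0.0281
grasp_force: 34.8
```

```bash
python3 - <<'E'
from h import *
i=bot.camera_info('wrist');im=snap('wrist','w4.png')
go(.558,-.057,.15,187)
o=bot.get_obs();print(o['opening'],o['grasp_force'],o['wrist_force'])
c=[-.045,-.019]
for p in([.558,-.057,.008],[.5155,-.081,.046]):print(proj(i,[p]))
E
```

```text
t 7.95 at [ 0.5571 -0.0059  0.187 ] [ 1.7999e+02 -1.1000e-01 -1.7271e+02] shift [  5.5 -50.9  37. ]
turn [ 0.01 -0.11  0.29]
0.02832742777954718 34.765586256980896 [-0.02021415  0.16356286 -0.06362708]
[[259.47632271 210.79138987]]
[[222.40176787 160.12791384]]
```

View pics/w4.png

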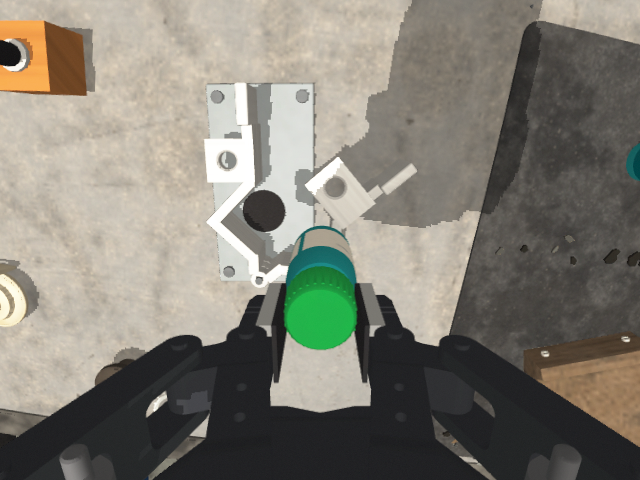

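The wrist view shows the seat disc at (264,211), the lug hole at (228,160), the hinge at (260,279) and the open tongue's hole at (335,187). The bottle hangs straight in the grip.

```bash
python3 - <<'E'
from h import *
i=bot.camera_info('wrist');im=cv2.imread('pics/w4.png')
g=cv2.cvtColor(im,cv2.COLOR_BGR2GRAY)[180:240,238:292]
k=(g<75).astype('uint8');n,l,st,c=cv2.connectedComponentsWithStats(k);j=np.argmax(st[1:,4])+1
u=c[j]+[238,180];print('seat px',u,st[j]);seat=onz(i,u,.0085);print('seat',seat)
hg=onz(i,(260,279),.047);lug=onz(i,(228,160),.046);print('hinge',hg,'lug',lug)
cs=[onz(i,p,.008) for p in((207,84),(313,84),(221,281))];print(cs)
for a,b,q in((lug,hg,np.arctan2(.019,.091)),(cs[0],cs[2],0),(cs[0],cs[1],np.pi/2)):
    v=(b-a);print('yaw',np.degrees(np.arctan2(v[1],v[0])-q),np.linalg.norm(v))
t=onz(i,(335,187),.055);print('tongue',t,'tab',onz(i,(400,180),.06))
for z in(.3,.25): pass
# stand/pin
print('pin top',onz(i,(10,52),.078))
go(seat[0],seat[1],.15,187)
E
```

```text
seat px [263.2994012  210.60179641] [   5   10   42   42 1336]
seat [ 0.55725111 -0.05348347  0.0085    ]
hinge [ 0.60221195 -0.04668357  0.047     ] lug [ 0.51490718 -0.07677307  0.046     ]
[array([ 0.46293738, -0.10564868,  0.008     ]), array([ 0.45321296, -0.02427414,  0.008     ]), array([ 0.62585772, -0.08572428,  0.008     ])]
yaw 7.223029079036725 0.09234988805638294
yaw 6.972384518021866 0.16413415293397593
yaw 6.8146402805315995 0.08195352465772517
tongue [5.23235507e-01 4.77797320e-04 5.50000000e-02] tab [0.51210805 0.04340692 0.06      ]
pin top [ 0.46153083 -0.20702013  0.078     ]
t 7.95 at [ 0.5571 -0.0059  0.187 ] [ 1.7999e+02 -1.1000e-01 -1.7271e+02] shift [  5.8 -47.3  37. ]
turn [ 0.01 -0.11  0.29]
```

Call:
play_rows(increments=[{"slide":[2,-20,0],"angular":[0,0,0.3],"claw":-1},{"slide":[3,-20,17],"angular":[0,0,0],"claw":-1},{"slide":[1,-7.3,17],"angular":[0,0,0],"claw":-1},{"slide":[0,0,0],"angular":[0,0,0],"claw":-1},{"slide":[0,0,0],"angular":[0,0,0],"claw":-1}])

```text
time: 8.45
ee_pos: [0.5567, -0.0536, 0.1529]
tcp_rot: [180.0, -0.2, -173.0]
wrist_force: [0.6, 0.5, 0.8]
opening: 0.0285
grasp_force: 34.8
```

```bash
python3 - <<'E'
from h import *
j=bot.camera_info('wrist')
im=snap('wrist','w5.png');im=im[:,:,::-1]
go(.5573,-.0533,.15,187)
o=bot.get_obs();p=o['ee_pos']
h=cv2.cvtColor(im,cv2.COLOR_BGR2HSV);k=cv2.inRange(h,(50,110,50),(78,255,255))
n,l,st,c=cv2.connectedComponentsWithStats(k);q=np.argmax(st[1:,4])+1;print('cap',st[q],c[q])
b=st[q];u=(b[0]+b[2]/2,b[1]+b[3]-b[2]/2);print('cap top',u,onz(j,u,p[2]-.0034))
print('pred seat px',proj(j,[[.5573,-.0533,.0085],[p[0],p[1],p[2]-.0854]]))
cv2.imwrite('pics/w5.png',np.ascontiguousarray(im))
E
```

```text
t 8.5 at [ 0.557  -0.0535  0.1535] [ 1.7999e+02 -1.0000e-01 -1.7301e+02] shift [-0.3  0.2  3.5]
turn [ 0.01 -0.1  -0.01]
cap [ 283  266   75   84 4990] [320.03326653 307.84509018]
cap top (np.float64(320.5), np.float64(312.5)) [ 0.55199307 -0.05402363  0.15013038]
pred seat px [[320.01331131 228.82407598]
 [319.93930155 254.42385826]]
```

View pics/w5.png

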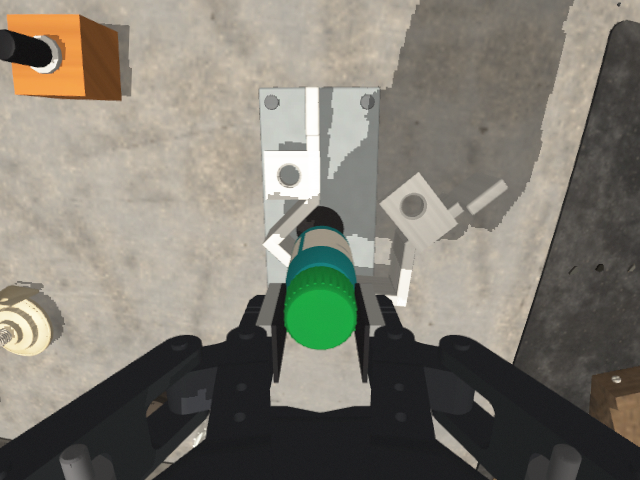

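The bottle is directly over the seat, with the disc at (320,220) just beyond it. The cap's image suggests a small offset in the grip, so I'll check that.

```bash
python3 - <<'E'
from h import *
i=bot.camera_info('wrist');R=np.array(i['R']);t=np.array(i['t']);p=bot.get_obs()['ee_pos']
tx=np.array([-.9925,-.122,0])
for dz in(0,-.0034,.005,.01):
    X=p+[0,0,dz];print(dz,'depth',(R@X+t)[2],'center',proj(i,[X])[0],'far edge',proj(i,[X-.015*tx])[0],'width',np.ptp(proj(i,[X+.015*np.array([-.122,.9925,0]),X-.015*np.array([-.122,.9925,0])])[:,0]))
for dx in(0,.005): print('bottom near edge',proj(i,[p+(dx+.017)*tx+[0,0,-.0854]])[0],proj(i,[p+(dx+.017)*tx+[0,0,-.0754]])[0])
E
```

```text
0 depth 0.1390882089086369 center [320.31455445 327.2776342 ] far edge [320.3536201  361.18548373] width 79.34905562414303
-0.0034 depth 0.14235225799559886 center [320.29359122 322.74107243] far edge [320.3325097  356.06758567] width 77.55877284207924
0.005 depth 0.13428813672192816 center [320.34719345 334.33990495] far edge [320.38640968 369.13274167] width 82.13419179236257
0.01 depth 0.12948806453521938 center [320.38219299 341.91158728] far edge [320.42146341 377.62593124] width 85.11765280205037
bottom near edge [319.93606235 226.00520697] [319.96123629 230.56885148]
bottom near edge [319.92465049 217.6942036 ] [319.94945745 221.89926322]
```

Call:
play_rows(increments=[{"slide":[-0.3,0.7,15],"angular":[0,0,0],"claw":-1},{"slide":[0,0,15],"angular":[0,0,0],"claw":-1},{"slide":[0,0,13],"angular":[0,0,0],"claw":-1},{"slide":[0,0,5],"angular":[0,0,0],"claw":-1},{"slide":[0,0,3],"angular":[0,0,0],"claw":-1},{"slide":[0,0,0],"angular":[0,0,0],"claw":-1},{"slide":[0,0,0],"angular":[0,0,0],"claw":-1}])

```text
time: 9.2
ee_pos: [0.557, -0.0538, 0.1022]
tcp_rot: [-180.0, -0.1, -173.1]
wrist_force: [0.1, -0.2, -0.0]
opening: 0.0285
grasp_force: 34.8
```

Call:
play_rows(increments=[{"slide":[0,0,2],"angular":[0,0,0],"claw":-1},{"slide":[0,0,0],"angular":[0,0,0],"claw":-1},{"slide":[0,0,0],"angular":[0,0,0],"claw":-1}])

```text
time: 9.5
ee_pos: [0.5569, -0.0538, 0.0998]
tcp_rot: [180.0, -0.1, -173.1]
wrist_force: [0.6, -0.0, -0.8]
opening: 0.0284
grasp_force: 34.8
```

Call:
play_rows(increments=[{"slide":[0,0,2],"angular":[0,0,0],"claw":-1},{"slide":[0,0,0],"angular":[0,0,0],"claw":-1},{"slide":[0,0,0],"angular":[0,0,0],"claw":-1}])

```text
time: 9.8
ee_pos: [0.5567, -0.0538, 0.0976]
tcp_rot: [180.0, -0.1, -173.1]
wrist_force: [0.8, -0.3, -0.6]
opening: 0.0282
grasp_force: 34.8
```

Call:
play_rows(increments=[{"slide":[0,0.5,1.5],"angular":[0,0,0],"claw":-1},{"slide":[0,0,0],"angular":[0,0,0],"claw":-1},{"slide":[0,0,0],"angular":[0,0,0],"claw":-1}])

```text
time: 10.1
ee_pos: [0.5567, -0.0532, 0.0961]
tcp_rot: [180.0, -0.1, -173.1]
wrist_force: [0.6, -0.9, 0.1]
opening: 0.0281
grasp_force: 34.8
```

Call:
play_rows(increments=[{"slide":[0,0,1.5],"angular":[0,0,0],"claw":-1},{"slide":[0,0,0],"angular":[0,0,0],"claw":-1},{"slide":[0,0,0],"angular":[0,0,0],"claw":-1}])

```text
time: 10.4
ee_pos: [0.5567, -0.0533, 0.0946]
tcp_rot: [180.0, -0.1, -173.1]
wrist_force: [-0.6, -0.0, -0.3]
opening: 0.0286
grasp_force: 34.8
```

Call:
play_rows(increments=[{"slide":[0,0,1.5],"angular":[0,0,0],"claw":-1},{"slide":[0,0,0],"angular":[0,0,0],"claw":-1},{"slide":[0,0,0],"angular":[0,0,0],"claw":-1}])

```text
time: 10.7
ee_pos: [0.5568, -0.0533, 0.0934]
tcp_rot: [180.0, -0.1, -173.1]
wrist_force: [0.0, -0.4, 2.3]
opening: 0.0286
grasp_force: 35.0
```

Call:
play_rows(increments=[{"slide":[0,0,0.5],"angular":[0,0,0],"claw":-0.2},{"slide":[0,0,0],"angular":[0,0,0],"claw":0},{"slide":[0,0,0],"angular":[0,0,0],"claw":0.3},{"slide":[0,0,0],"angular":[0,0,0],"claw":0.6},{"slide":[0,0,-15],"angular":[0,0,0],"claw":0.6},{"slide":[0,0,-30],"angular":[0,0,0],"claw":0.6},{"slide":[0,0,-30],"angular":[0,0,0],"claw":0.6},{"slide":[0,0,0],"angular":[0,0,0],"claw":0.6}])

```text
time: 11.5
ee_pos: [0.5586, -0.0534, 0.1734]
tcp_rot: [-179.9, 0.3, -173.1]
wrist_force: [0.1, 1.0, 1.0]
opening: 0.0684
grasp_force: 0.0
```

```bash
python3 - <<'E'
from h import *
i=bot.camera_info('wrist');im=snap('wrist','w6.png')[:,:,::-1]
h=cv2.cvtColor(np.ascontiguousarray(im),cv2.COLOR_BGR2HSV);k=cv2.inRange(h,(50,110,50),(78,255,255))
n,l,st,c=cv2.connectedComponentsWithStats(k);q=np.argmax(st[1:,4])+1;b=st[q];u=(b[0]+b[2]/2,b[1]+b[3]-b[2]/2)
print('cap',b,u,onz(i,u,.09))
g=onz(i,u,.09)
c_,s_=np.cos(np.radians(7)),np.sin(np.radians(7));Rj=np.array([[c_,-s_],[s_,c_]])
seat=np.array([.5571,-.0533]);hg=seat+Rj@[.046,0]
t=np.array([.5232,.0005]);v=Rj.T@(t-hg);sw=np.arctan2(-.019,-.091)-np.arctan2(v[1],v[0]);sw%=2*np.pi
print('swing',np.degrees(sw),np.linalg.norm(v))
def tab(a,y=.008,x=-.1285):
    # hinged-half point: in hinge frame shut (x,y), rotated clockwise by a
    R=np.array([[np.cos(a),np.sin(a)],[-np.sin(a),np.cos(a)]]);return hg+Rj@(R@[x,y])
for a in(sw,.7,.5,.3,.1,0):print(round(a,2),'tab outer mid',tab(a),'inner',tab(a,0))
print('hinge',hg,'hole',seat+Rj@[-.045,-.019],'tab mid',seat+Rj@[-.0825,0])
go(*tab(sw,.03),.15,187)
E
```

```text
cap [ 298  217   49   54 2100] (np.float64(322.5), np.float64(246.5)) [ 0.55391746 -0.0525906   0.09      ]
swing 50.00001779945907 0.09301611922468517
0.87 tab outer mid [0.51423419 0.04579364] inner [0.5087782  0.03994281]
0.7 tab outer mid [0.49948854 0.02919454] inner [0.4951189  0.02249333]
0.5 tab outer mid [0.48627164 0.00714559] inner [ 4.83320425e-01 -2.90159391e-04]
0.3 tab outer mid [ 0.47769865 -0.01708965] inner [ 0.47628352 -0.02496349]
0.1 tab outer mid [ 0.47411134 -0.04254498] inner [ 0.47428871 -0.05054301]
0 tab outer mid [ 0.47423999 -0.05541385] inner [ 0.47521494 -0.06335422]
hinge [ 0.60275712 -0.04769401] hole [ 0.51475094 -0.0776425 ] tab mid [ 0.47521494 -0.06335422]
t 11.55 at [ 0.558  -0.0534  0.171 ] [-1.7995e+02  1.3000e-01 -1.7308e+02] shift [ 14.8 117.9  20.9]
turn [-0.05  0.13 -0.08]
```

View pics/w6.png

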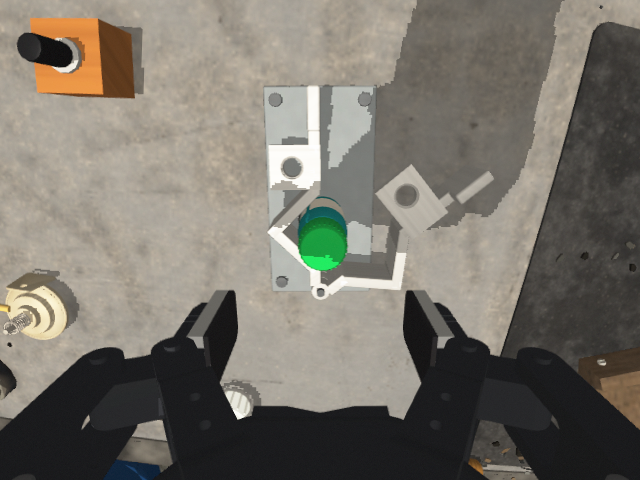

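The wrist view shows the bottle standing upright in the fixed V at (322,247), with the hinged half still open on the right and its tab at (475,188). Next I'll work out the push path for the tab with shut fingers.

```bash
cat >> h.py <<'E'
seat=np.array([.5571,-.0533]);c_,s_=np.cos(np.radians(7)),np.sin(np.radians(7));Rj=np.array([[c_,-s_],[s_,c_]])
def tool_c(a,clr):
    t=np.array([-np.cos(a),np.sin(a)]);n=np.array([np.sin(a),np.cos(a)])
    r=11*np.sin(a)+14.5*np.cos(a);off=11*np.cos(a)-14.5*np.sin(a)
    if a<.2: off=0
    return np.array([46,0])+128.5*t+n*(8+r+clr)-t*off   # jig mm
E
python3 - <<'E'
from h import *
o=bot.get_obs();p=Rj.T@(o['ee_pos'][:2]-seat)*1000;print('now',p)
prev=p
for a,cl in((50,15),(50,3),(42,0),(34,0),(26,0),(18,0),(11,0),(5,0),(0,0)):
    c=tool_c(np.radians(a),cl);d=c-prev;print(a,np.round(c,1),'tool shift',np.round([-d[0],d[1]],1));prev=c
E
```

```text
now [ 0.92727961 -0.18679074]
50 [ -8.  127.7] tool shift [  8.9 127.9]
50 [-17.2 120. ] tool shift [ 9.2 -7.7]
42 [-33.1 106.4] tool shift [ 16.  -13.6]
34 [-45.1  93. ] tool shift [ 11.9 -13.4]
26 [-55.  78.] tool shift [  9.9 -15. ]
18 [-62.7  61.8] tool shift [  7.8 -16.2]
11 [-75.5  48.4] tool shift [ 12.8 -13.4]
5 [-80.   34.5] tool shift [  4.5 -13.9]
0 [-82.5  22.5] tool shift [  2.5 -12. ]
```

Call:
play_rows(increments=[{"slide":[3,40,0],"angular":[0,0,0],"claw":-1},{"slide":[3,44,0],"angular":[0,0,0],"claw":-1},{"slide":[3,44,20],"angular":[0,0,0],"claw":-1},{"slide":[0,0,40],"angular":[0,0,0],"claw":-1},{"slide":[0,0,40],"angular":[0,0,0],"claw":-1},{"slide":[0,0,21],"angular":[0,0,0],"claw":-1},{"slide":[0,0,0],"angular":[0,0,0],"claw":-1}])

```text
time: 12.25
ee_pos: [0.5297, 0.0725, 0.0431]
tcp_rot: [180.0, -0.5, -173.1]
wrist_force: [0.5, 1.0, 0.2]
opening: -0.0001
grasp_force: 0.0
```

Call:
play_rows(increments=[{"slide":[9,-8,0],"angular":[0,0,0],"claw":-1},{"slide":[8,-7,0],"angular":[0,0,0],"claw":-1},{"slide":[8,-7,0],"angular":[0,0,0],"claw":-1},{"slide":[6,-7,0],"angular":[0,0,0],"claw":-1},{"slide":[6,-7,0],"angular":[0,0,0],"claw":-1},{"slide":[5,-7,0],"angular":[0,0,0],"claw":-1},{"slide":[5,-8,0],"angular":[0,0,0],"claw":-1},{"slide":[0,0,0],"angular":[0,0,0],"claw":-1}])

```text
time: 13.05
ee_pos: [0.4912, 0.0153, 0.0468]
tcp_rot: [-180.0, -0.2, -173.1]
wrist_force: [0.3, -0.6, 0.1]
opening: -0.0002
grasp_force: 0.0
```

```bash
python3 - <<'E'
from h import *
o=bot.get_obs();print('jig',Rj.T@(o['ee_pos'][:2]-seat)*1000,o['ee_pos'][2],o['opening'],o['wrist_force'],o['tcp_rot'])
snap('wrist','w7.png')
E
```

```text
jig [-57.02100629  76.16504272] 0.04682370313563623 -0.00024370848721678333 [ 0.26243963 -0.57326166  0.13429201] [-1.79987016e+02 -1.53638767e-01 -1.73140324e+02]
```

View pics/w7.png

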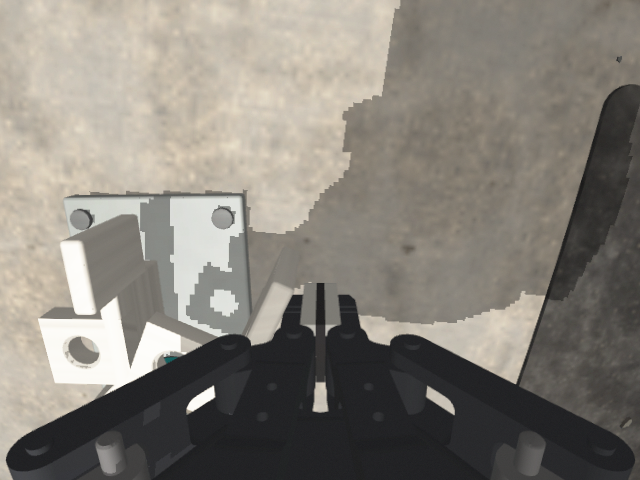

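The wrist view shows the shut fingers at (320,300) against the swing tab at (270,290), with the hinged half partly closed. I'll continue the push.

Call:
play_rows(increments=[{"slide":[6,-14,0],"angular":[0,0,0],"claw":-1},{"slide":[6,-7,0],"angular":[0,0,0],"claw":-1},{"slide":[6,-7,0],"angular":[0,0,0],"claw":-1},{"slide":[4,-6,0],"angular":[0,0,0],"claw":-1},{"slide":[3,-6,0],"angular":[0,0,0],"claw":-1},{"slide":[0,-6,0],"angular":[0,0,0],"claw":-1},{"slide":[0,0,0],"angular":[0,0,0],"claw":-1}])

```text
time: 13.8
ee_pos: [0.4725, -0.033, 0.0469]
tcp_rot: [-180.0, -0.1, -173.1]
wrist_force: [0.4, 0.1, -0.3]
opening: 0.0001
grasp_force: 0.0
```

Call:
play_rows(increments=[{"slide":[0,-4,0],"angular":[0,0,0],"claw":-1},{"slide":[0,-2,0],"angular":[0,0,0],"claw":-1},{"slide":[0,0,0],"angular":[0,0,0],"claw":-1}])

```text
time: 14.1
ee_pos: [0.4732, -0.0384, 0.0468]
tcp_rot: [180.0, -0.1, -173.1]
wrist_force: [-0.5, 0.7, -0.2]
opening: 0.0001
grasp_force: 0.0
```

```bash
python3 - <<'E'
from h import *
o=bot.get_obs();print('jig',Rj.T@(o['ee_pos'][:2]-seat)*1000)
E
```

```text
jig [-81.41933078  25.02375032]
```

Call:
play_rows(increments=[{"slide":[0,-2,0],"angular":[0,0,0],"claw":-1},{"slide":[0,-1,0],"angular":[0,0,0],"claw":-1},{"slide":[0,0,0],"angular":[0,0,0],"claw":-1}])

```text
time: 14.4
ee_pos: [0.4735, -0.0413, 0.0468]
tcp_rot: [180.0, -0.1, -173.1]
wrist_force: [0.1, 0.1, 0.7]
opening: -0.0002
grasp_force: 0.1
```

Call:
play_rows(increments=[{"slide":[0,-1.5,0],"angular":[0,0,0],"claw":-1},{"slide":[0,0,0],"angular":[0,0,0],"claw":-1}])

```text
time: 14.6
ee_pos: [0.4736, -0.0423, 0.0469]
tcp_rot: [179.9, -0.1, -173.1]
wrist_force: [-1.2, 4.3, -0.8]
opening: -0.0003
grasp_force: 2.2
```

Call:
play_rows(increments=[{"slide":[0,-1.5,0],"angular":[0,0,0],"claw":-1},{"slide":[0,0,0],"angular":[0,0,0],"claw":-1}])

```text
time: 14.8
ee_pos: [0.4736, -0.0425, 0.0468]
tcp_rot: [179.8, -0.1, -173.0]
wrist_force: [-2.4, 13.7, 2.4]
opening: -0.0001
grasp_force: 6.8
```

Call:
play_rows(increments=[{"slide":[0,-1.5,0],"angular":[0,0,0],"claw":-1},{"slide":[0,0,0],"angular":[0,0,0],"claw":-1}])

```text
time: 15.0
ee_pos: [0.4736, -0.0427, 0.0469]
tcp_rot: [179.6, -0.1, -172.9]
wrist_force: [-3.9, 22.3, 3.3]
opening: -0.0001
grasp_force: 11.3
```

Call:
play_rows(increments=[{"slide":[0,8,0],"angular":[0,0,0],"claw":-1},{"slide":[0,12,-10],"angular":[0,0,0],"claw":-1},{"slide":[0,0,-45],"angular":[0,0,0],"claw":-0.5},{"slide":[0,0,-45],"angular":[0,0,0],"claw":-0.3},{"slide":[0,0,-45],"angular":[0,0,0],"claw":-0.3},{"slide":[-18,-28,0],"angular":[0,0,0],"claw":-0.3},{"slide":[-18,-28,0],"angular":[0,0,0],"claw":-0.3},{"slide":[0,0,0],"angular":[0,0,0],"claw":-0.3}])

```text
time: 15.8
ee_pos: [0.5163, -0.0789, 0.1924]
tcp_rot: [-179.9, -0.1, -173.2]
wrist_force: [-0.9, -0.1, -0.3]
opening: 0.0298
grasp_force: 0.0
```

Call:
play_rows(increments=[{"slide":[0,0,0],"angular":[0,0,0],"claw":-0.3}])

```text
time: 15.9
ee_pos: [0.5145, -0.0771, 0.1921]
tcp_rot: [-180.0, -0.2, -173.1]
wrist_force: [-0.5, -0.2, 0.1]
opening: 0.0302
grasp_force: 0.0
```

```bash
python3 - <<'E'
from h import *
o=bot.get_obs();i=bot.camera_info('wrist');im=np.ascontiguousarray(snap('wrist','w8.png')[:,:,::-1])
print(o['ee_pos'],o['tcp_rot'])
hole=[.5148,-.0776,.055];u=proj(i,[hole])[0];print('pred',u)
x,y=int(u[0]),int(u[1]);g=cv2.cvtColor(im,cv2.COLOR_BGR2GRAY)
sub=g[y-32:y+32,x-32:x+32]
print(sub[::4,::4])
h=cv2.cvtColor(im,cv2.COLOR_BGR2HSV);k=cv2.inRange(h,(50,110,50),(78,255,255))
n,l,st,c=cv2.connectedComponentsWithStats(k);q=np.argmax(st[1:,4])+1;b=st[q];uu=(b[0]+b[2]/2,b[1]+b[3]-b[2]/2);print('cap',b,onz(i,uu,.09))
k=cv2.inRange(h,(5,120,60),(18,255,255));n,l,st,c=cv2.connectedComponentsWithStats(k)
for q in np.argsort(-st[1:,4])[:2]+1:print('orange',st[q])
k=((h[:,:,2]>190)&(h[:,:,1]<40)).astype('uint8')
E
```

```text
[ 0.51450646 -0.0771377   0.19205711] [-1.79999678e+02 -1.55871269e-01 -1.73140026e+02]
pred [319.21350259 230.93497314]
[[165 152 206 126 126 126 128 129 130 129 128 123 163 191 198 176]
 [159 159 207 205 204 126 126 128 129 128 128 121 181 189 162 177]
 [167 147 206 193 181 180 122 123 122 121 122 115 183 190 160 176]
 [160 153 206 112 113 112 113 113 113 114 113 113 113 112 114 114]
 [157 147 207 187 188 190 189 189 190 188 191 190 192 191 192 192]
 [161 156 206 182 183 183 183 183 184 183 185 185 185 185 185 185]
 [165 162 205 192 189 188 189 209 174 147 190 191 192 191 192 193]
 [160 160 204 254 254 254 149 126 126 128 143 253 253 242 190 190]
 [163 167 202 254 254 246 114 132 131 129 187 253 253 253 240 189]
 [169 169 201 253 253 247 129 111 111 110 163 253 253 252 252 252]
 [167 172 202 253 253 253 213 114 119 114 207 253 252 252 252 252]
 [170 175 204 251 253 253 252 242 194 248 252 252 252 252 251 251]
 [177 178 204 251 253 253 252 252 252 252 252 252 252 252 252 252]
 [179 178 203 246 251 251 251 250 250 250 250 250 250 250 250 249]
 [176 178 200 199 199 200 136 114 115 116 252 252 251 226 149 197]
 [185 178 199 199 199 117 114 113 115 252 252 250 207 148 148 149]]
cap [ 326  276   37   48 1278] [ 0.55505115 -0.05558726  0.09      ]
orange [  84   96   89   68 4308]
```

```bash
python3 - <<'E'
from h import *
i=bot.camera_info('wrist');im=cv2.imread('pics/w8.png');g=cv2.cvtColor(im,cv2.COLOR_BGR2GRAY)
x0,y0=300,212;s=g[y0:260,x0:345]
for T in(170,178,184):
    k=(s<T).astype('uint8');n,l,st,c=cv2.connectedComponentsWithStats(k);q=l[235-y0,319-x0];ct=cv2.findContours((l==q).astype('uint8'),0,1)[0][0]
    (cx,cy),ax,an=cv2.fitEllipse(cv2.convexHull(ct));print(T,st[q],ax,(cx+x0,cy+y0),onz(i,(cx+x0+.0,cy+y0),.055))
print(s[6:36:1,14:32])
# tongue edges: left edge column (y=-34), near edge row (x=-60)
print('left edge',onz(i,(297.5,245),.055)[:2],'near edge',onz(i,(319,214),.055)[:2])
print('jig',(Rj.T@(onz(i,(297.5,245),.055)[:2]-seat)),(Rj.T@(onz(i,(319,214),.055)[:2]-seat)))
# pin stand close look
h=cv2.cvtColor(im,cv2.COLOR_BGR2HSV);k=cv2.inRange(h,(5,120,60),(18,255,255))
print('stand region',onz(i,(128,130),.044))
d=((h[60:165,70:185,2]<70)).astype('uint8');n,l,st,c=cv2.connectedComponentsWithStats(d)
for q in range(1,n):
    if st[q][4]>60: print('dark',st[q]+[70,60,0,0,0],c[q]+[70,60],onz(i,c[q]+[70,60],.063))
w=((h[60:165,70:185,2]>170)&(h[60:165,70:185,1]<60)).astype('uint8')
E
```

```text
170 [  9   9  20  20 268] (19.831298828125, 20.865432739257812) (318.4758071899414, 230.71986389160156) [ 0.51441911 -0.07772369  0.055     ]
178 [  9   9  21  20 280] (19.864368438720703, 20.917675018310547) (318.8444080352783, 230.48649406433105) [ 0.51421085 -0.0774765   0.055     ]
184 [  9   8  21  21 297] (20.715547561645508, 21.306804656982422) (318.77645683288574, 230.20379257202148) [ 0.51400346 -0.07755136  0.055     ]
[[183 183 183 182 184 184 183 183 183 183 183 184 183 185 184 185 184 185]
 [184 184 184 185 184 184 184 185 185 185 184 185 185 185 185 185 185 185]
 [186 186 187 185 181 180 185 186 185 186 187 188 188 189 188 188 189 189]
 [180 192 185 149 148 148 153 157 168 184 190 191 192 191 192 191 191 191]
 [189 209 187 174 174 174 158 139 144 147 157 179 191 190 191 190 190 191]
 [162 139 127 127 127 125 126 127 130 137 144 151 173 188 190 189 190 189]
 [127 127 127 128 127 127 127 126 127 129 132 141 151 172 188 188 189 189]
 [127 127 127 126 126 128 127 127 128 127 127 132 142 157 176 188 191 194]
 [129 126 127 127 127 126 127 127 128 128 128 128 132 143 159 179 2
[... 1155 characters left out ...]
194 220 226 237 248 252 252 252 252 252 252 252 252]
 [251 251 251 251 249 249 251 251 251 251 251 251 251 251 251 251 250 251]
 [251 251 251 251 251 251 251 251 251 251 251 251 251 251 251 251 251 251]
 [252 252 252 252 252 252 252 252 252 252 252 252 251 251 251 252 252 251]
 [252 252 252 252 252 252 252 252 252 252 252 252 252 252 252 252 252 252]
 [253 253 253 253 253 253 253 252 253 253 253 253 253 252 252 252 253 252]]
left edge [ 0.52717144 -0.0918642 ] near edge [ 0.50191137 -0.07883016]
jig [-0.03440527 -0.03462937] [-0.05788861 -0.01861406]
stand region [ 0.45886765 -0.22273192  0.044     ]
dark [ 80 119  44  24 887] [101.0259301  130.46561443] [ 0.45993048 -0.2318569   0.063     ]
```

Call:
play_rows(increments=[{"slide":[18,-37,0],"angular":[0,0,0],"claw":-0.1},{"slide":[18,-37,0],"angular":[0,0,0],"claw":-0.1},{"slide":[18,-37,0],"angular":[0,0,0],"claw":-0.1},{"slide":[18,-36,20],"angular":[0,0,0],"claw":-0.1},{"slide":[0,0,0],"angular":[0,0,0],"claw":-0.1},{"slide":[0,0,0],"angular":[0,0,0],"claw":-0.1}])

```text
time: 16.55
ee_pos: [0.46, -0.2314, 0.172]
tcp_rot: [180.0, -0.2, -173.2]
wrist_force: [0.6, 0.2, -0.4]
opening: 0.0381
grasp_force: 0.0
```

```bash
python3 - <<'E'
from h import *
o=bot.get_obs();i=bot.camera_info('wrist');im=np.ascontiguousarray(snap('wrist','w9.png')[:,:,::-1])
u=proj(i,[[.461,-.232,.078],[.461,-.232,.048]]);print('pred top,collar',u)
x0,y0=270,190;x1,y1=370,300
h=cv2.cvtColor(im,cv2.COLOR_BGR2HSV)[y0:y1,x0:x1]
for nm,k in(('dark',h[:,:,2]<75),('light',(h[:,:,1]<60)&(h[:,:,2]>120))):
    n,l,st,c=cv2.connectedComponentsWithStats(k.astype('uint8'))
    for q in range(1,n):
        if st[q][4]>80: print(nm,st[q]+[x0,y0,0,0,0],c[q]+[x0,y0])
k=(h[:,:,1]>110)&(h[:,:,0]<20);n,l,st,c=cv2.connectedComponentsWithStats(k.astype('uint8'));q=np.argmax(st[1:,4])+1;print('wood',st[q]+[x0,y0,0,0,0])
go(.461,-.232,.12,187)
E
```

```text
pred top,collar [[318.70439443 250.57388367]
 [318.76484874 236.92777986]]
dark [308 227  24  33 655] [319.65801527 243.16030534]
light [ 270  190  100  110 5516] [315.93854242 261.93002175]
light [354 190  16  26 237] [361.64978903 200.02109705]
light [305 221  30  22 239] [319.44351464 229.25941423]
wood [ 287  191   68   76 3737]
t 16.6 at [ 0.4606 -0.2309  0.1725] [ 1.7999e+02 -1.2000e-01 -1.7308e+02] shift [-0.4 -1.1 52.5]
turn [ 0.01 -0.12 -0.08]
```

Call:
play_rows(increments=[{"slide":[1,0,20],"angular":[0,0,0],"claw":-0.1},{"slide":[0,0,35],"angular":[0,0,0],"claw":-0.1},{"slide":[0,0,30],"angular":[0,0,0],"claw":-0.1},{"slide":[0,0,14.5],"angular":[0,0,0],"claw":-0.1},{"slide":[0,0,0],"angular":[0,0,0],"claw":-0.1},{"slide":[0,0,0],"angular":[0,0,0],"claw":-0.4},{"slide":[0,0,0],"angular":[0,0,0],"claw":-1},{"slide":[0,0,0],"angular":[0,0,0],"claw":-1}], squeeze=50)

```text
time: 17.4
ee_pos: [0.4605, -0.2319, 0.0745]
tcp_rot: [-179.9, 0.0, -173.1]
wrist_force: [-0.3, 3.0, 7.9]
opening: 0.0143
grasp_force: 48.8
```

Call:
play_rows(increments=[{"slide":[0,0,0],"angular":[0,0,0],"claw":-1},{"slide":[0,0,0],"angular":[0,0,0],"claw":-1},{"slide":[0,0,0],"angular":[0,0,0],"claw":-1}])

```text
time: 17.7
ee_pos: [0.4605, -0.2319, 0.0745]
tcp_rot: [-180.0, 0.0, -173.1]
wrist_force: [-0.3, 2.5, 6.5]
opening: 0.014
grasp_force: 48.8
```

Call:
play_rows(increments=[{"slide":[0,0,-20],"angular":[0,0,0],"claw":-1},{"slide":[0,0,-35],"angular":[0,0,0],"claw":-1},{"slide":[0,0,-37],"angular":[0,0,0],"claw":-1},{"slide":[-18,36,0],"angular":[0,0,0],"claw":-1},{"slide":[-18,37,0],"angular":[0,0,0],"claw":-1},{"slide":[-18,37,0],"angular":[0,0,0],"claw":-1},{"slide":[-18,36,0],"angular":[0,0,0],"claw":-1},{"slide":[0,0,0],"angular":[0,0,0],"claw":-1}])

```text
time: 18.5
ee_pos: [0.5148, -0.0747, 0.1651]
tcp_rot: [180.0, -0.0, -172.9]
wrist_force: [0.1, 0.1, -0.3]
opening: 0.014
grasp_force: 49.1
```

Call:
play_rows(increments=[{"slide":[0,0,0],"angular":[0,0,0],"claw":-1},{"slide":[0,0,0],"angular":[0,0,0],"claw":-1}])

```text
time: 18.7
ee_pos: [0.5135, -0.0788, 0.1647]
tcp_rot: [-180.0, -0.1, -173.1]
wrist_force: [-0.2, -0.3, 0.1]
opening: 0.0142
grasp_force: 49.1
```

```bash
python3 - <<'E'
from h import *
o=bot.get_obs();p=o['ee_pos'];i=bot.camera_info('wrist');im=np.ascontiguousarray(snap('wrist','w10.png')[:,:,::-1])
print(o['opening'],o['grasp_force'],o['wrist_force'])
go(.5145,-.0776,.12,187)
tx=np.array([-.9925,-.122,0])
print('collar top c, near edge, tip',proj(i,[p-[0,0,.0265],p-[0,0,.0265]+.011*tx,p-[0,0,.0305]+.011*tx,p-[0,0,.0305+.036],[.5145,-.0776,.055]]))
g=cv2.cvtColor(im,cv2.COLOR_BGR2GRAY)
for r in range(200,320,4): print(r,g[r,290:352:3])
E
```

```text
0.01419258300230674 49.07208859920502 [-0.2349972  -0.34166203  0.13915171]
t 18.75 at [ 0.5134 -0.079   0.1646] [-1.7999e+02 -1.1000e-01 -1.7314e+02] shift [-1.3  1.3 44.6]
turn [-0.01 -0.11 -0.14]
collar top c, near edge, tip [[320.16227676 296.59876366]
 [320.09347698 273.67281516]
 [320.08120693 270.28959842]
 [320.04938113 264.72865585]
 [321.54095744 243.11087654]]
200 [157 127 127 129 130 132 131 133 134 134 134 134 132 133 133 114 131 198
 196 197 143]
204 [155 129 130 130 131 131 131 131 132 134 136 134 133 130 131 113 131 192
 193 196 145]
208 [155 130 130 130 131 131 130 130 133 133 134 134 134 131 132 113 157 193
 197 202 155]
212 [178 213 213 211 210 134 131 130 131 131 131 131 132 132 132 113 175 194
 194 188 174]
216 [171 211 212 180 136 136 137 118 117 117 117 117 134 135 136 112 176 193
 195 185 174]
220 [170 207 213 115 115 116 115 117 116 116 117 115 116 115 116 116 118 117
 116 116 115]
224 [160 209 212 194 193 193 193 195 194 194 195 195 195 195 197 195 197 196
 197 196 197]
228 [163 203 210 188 188 189 189 189 189 189 190 190 191 191 190 192 192 191
 191 191 191
[... 1303 characters left out ...]
2  20  21  21  21  22  23  24  21  23 142  27  29
 113 112 113]
292 [113 113 113  26  28  21  22  23  22  24  23  23  23  22  20  21  26  28
 114 113 113]
296 [113 112 106  29  24  21  19  23  22  23  19  22  21  23  22  22  25  28
 103 114 114]
300 [113 113  92  28  26  21  21  23  22  23  24  22  21  21  22  22  27  29
  90 113 113]
304 [113 112  73  29  27  20  23  21  24  23  23  21  24  23  22  22  26  31
  68 113 112]
308 [114 113  40  27  23  20  22  22  23  23  22  23  22  22  22  22  24  29
  38 114 113]
312 [113 113  29  24  24  20  21  22  21  24  26  23  24  20  22  24  24  29
  29 112 113]
316 [112 113  27  25  25  21  27  35  34  40  40  42  43  40  27  21  23  29
  26 113 113]
```

```bash
python3 - <<'E'
from h import *
i=bot.camera_info('wrist');im=cv2.imread('pics/w10.png');g=cv2.cvtColor(im,cv2.COLOR_BGR2GRAY)
x0,y0=300,226;s=g[y0:261,x0:342]
for T in(175,182,186):
    k=(s<T).astype('uint8');n,l,st,c=cv2.connectedComponentsWithStats(k);q=l[237-y0,321-x0];ct=cv2.findContours((l==q).astype('uint8'),0,1)[0][0]
    (cx,cy),ax,an=cv2.fitEllipse(cv2.convexHull(ct));print(T,st[q]+[x0,y0,0,0,0],ax,(cx+x0,cy+y0),onz(i,(cx+x0,cy+y0),.055))
E
```

```text
175 [311 232  22  22 323] (21.202287673950195, 22.94040298461914) (320.53746604919434, 242.63725662231445) [ 0.51412492 -0.07856157  0.055     ]
182 [310 232  24  22 344] (21.467254638671875, 23.866477966308594) (320.73693466186523, 242.65349006652832) [ 0.5141205  -0.07842911  0.055     ]
186 [310 232  24  22 354] (21.701190948486328, 24.135475158691406) (320.6719627380371, 242.5189914703369) [ 0.51403299 -0.07848292  0.055     ]
```

Call:
play_rows(increments=[{"slide":[-0.6,0.6,15],"angular":[0,0,0],"claw":-1},{"slide":[0,0,15],"angular":[0,0,0],"claw":-1},{"slide":[0,0,8],"angular":[0,0,0],"claw":-1},{"slide":[0,0,4],"angular":[0,0,0],"claw":-1},{"slide":[0,0,4],"angular":[0,0,0],"claw":-1},{"slide":[0,0,0],"angular":[0,0,0],"claw":-1}])

```text
time: 19.35
ee_pos: [0.5138, -0.0775, 0.1179]
tcp_rot: [180.0, -0.2, -173.1]
wrist_force: [-0.8, -0.7, -0.6]
opening: 0.0142
grasp_force: 49.1
```

Call:
play_rows(increments=[{"slide":[0,0,3],"angular":[0,0,0],"claw":-1},{"slide":[0,0,3],"angular":[0,0,0],"claw":-1},{"slide":[0,0,0],"angular":[0,0,0],"claw":-1}])

```text
time: 19.65
ee_pos: [0.5139, -0.0774, 0.112]
tcp_rot: [180.0, -0.1, -173.1]
wrist_force: [-1.1, -0.8, -0.4]
opening: 0.0143
grasp_force: 49.1
```

Call:
play_rows(increments=[{"slide":[0,0,3],"angular":[0,0,0],"claw":-1},{"slide":[0,0,3],"angular":[0,0,0],"claw":-1},{"slide":[0,0,0],"angular":[0,0,0],"claw":-1}])

```text
time: 19.95
ee_pos: [0.5138, -0.0775, 0.1058]
tcp_rot: [180.0, -0.2, -173.1]
wrist_force: [0.3, -0.5, -1.3]
opening: 0.0139
grasp_force: 49.1
```

Call:
play_rows(increments=[{"slide":[0,0,3],"angular":[0,0,0],"claw":-1},{"slide":[0,0,3],"angular":[0,0,0],"claw":-1},{"slide":[0,0,0],"angular":[0,0,0],"claw":-1}])

```text
time: 20.25
ee_pos: [0.514, -0.0775, 0.0999]
tcp_rot: [180.0, -0.1, -173.1]
wrist_force: [1.4, -0.5, -1.1]
opening: 0.0141
grasp_force: 49.1
```

Call:
play_rows(increments=[{"slide":[0,0,4],"angular":[0,0,0],"claw":-1},{"slide":[0,0,4],"angular":[0,0,0],"claw":-1},{"slide":[0,0,3],"angular":[0,0,0],"claw":-1},{"slide":[0,0,0],"angular":[0,0,0],"claw":-1}])

```text
time: 20.65
ee_pos: [0.5139, -0.0776, 0.0888]
tcp_rot: [180.0, -0.1, -173.1]
wrist_force: [2.0, -1.7, -3.7]
opening: 0.0145
grasp_force: 48.9
```

Call:
play_rows(increments=[{"slide":[0,0,2],"angular":[0,0,0],"claw":-1},{"slide":[0,0,0],"angular":[0,0,0],"claw":-1},{"slide":[0,0,0],"angular":[0,0,0],"claw":-1}])

```text
time: 20.95
ee_pos: [0.5139, -0.0775, 0.0872]
tcp_rot: [180.0, -0.1, -173.1]
wrist_force: [1.9, -0.7, -1.2]
opening: 0.0141
grasp_force: 49.1
```

Call:
play_rows(increments=[{"slide":[0,0,1.5],"angular":[0,0,0],"claw":-1},{"slide":[0,0,0],"angular":[0,0,0],"claw":-1},{"slide":[0,0,0],"angular":[0,0,0],"claw":-1}])

```text
time: 21.25
ee_pos: [0.514, -0.0775, 0.0858]
tcp_rot: [180.0, -0.1, -173.1]
wrist_force: [2.4, -0.6, -0.6]
opening: 0.0138
grasp_force: 49.1
```

Call:
play_rows(increments=[{"slide":[0,0,1],"angular":[0,0,0],"claw":-1},{"slide":[0,0,0],"angular":[0,0,0],"claw":-1},{"slide":[0,0,0],"angular":[0,0,0],"claw":-1}])

```text
time: 21.55
ee_pos: [0.5141, -0.0775, 0.0855]
tcp_rot: [-180.0, -0.1, -173.1]
wrist_force: [1.0, -0.9, 4.9]
opening: 0.0144
grasp_force: 49.8
```

Call:
play_rows(increments=[{"slide":[0,0,1],"angular":[0,0,0],"claw":-1},{"slide":[0,0,0],"angular":[0,0,0],"claw":-1}])

```text
time: 21.75
ee_pos: [0.5142, -0.0775, 0.0854]
tcp_rot: [-180.0, -0.0, -173.1]
wrist_force: [-1.5, -1.0, 12.1]
opening: 0.0144
grasp_force: 50.6
```

Call:
play_rows(increments=[{"slide":[0,0,-1],"angular":[0,0,0],"claw":-0.4},{"slide":[0,0,0],"angular":[0,0,0],"claw":-0.1},{"slide":[0,0,0],"angular":[0,0,0],"claw":0.1},{"slide":[0,0,0],"angular":[0,0,0],"claw":0.1},{"slide":[0,0,-20],"angular":[0,0,0],"claw":0.1},{"slide":[0,0,-30],"angular":[0,0,0],"claw":0.1},{"slide":[0,0,-30],"angular":[0,0,0],"claw":0.2},{"slide":[0,0,0],"angular":[0,0,0],"claw":0.2}])

```text
time: 22.55
ee_pos: [0.5155, -0.0777, 0.1688]
tcp_rot: [-179.9, 0.2, -173.1]
wrist_force: [0.5, -0.5, -0.8]
opening: 0.0513
grasp_force: 0.0
```

```bash
python3 - <<'E'
from h import *
o=bot.get_obs();p=o['ee_pos'];i=bot.camera_info('wrist');im=np.ascontiguousarray(snap('wrist','w11.png')[:,:,::-1])
print(o['time'],p,o['tcp_rot'],'jig',Rj.T@(p[:2]-seat)*1000)
P=lambda x,y,z:[*(seat+Rj@[x,y]),z]
print('pin top,collar pred',proj(i,[P(-.045,-.019,.089),P(-.045,-.019,.059)]))
g=cv2.cvtColor(im,cv2.COLOR_BGR2GRAY);h=cv2.cvtColor(im,cv2.COLOR_BGR2HSV)
k=(g[200:300,280:360]<60).astype('uint8');n,l,st,c=cv2.connectedComponentsWithStats(k)
for q in range(1,n):
    if st[q][4]>60: print('dark',st[q]+[280,200,0,0,0])
u=proj(i,[P(-.0825,-.008,.06),P(-.0825,.0,.06),P(-.0825,.008,.06)]);print('tabs px',u)
r=int(u[1][1]);
for rr in(r-8,r,r+8):print(rr,g[rr,int(u[1][0])-30:int(u[1][0])+30:1])
k=cv2.inRange(h,(50,110,50),(78,255,255));n,l,st,c=cv2.connectedComponentsWithStats(k);q=np.argmax(st[1:,4])+1;b=st[q];print('cap',b,onz(i,(b[0]+b[2]/2,b[1]+b[3]-b[2]/2),.09))
E
```

```text
22.55 [ 0.51551808 -0.07768212  0.16878744] [-1.79925203e+02  1.69602792e-01 -1.73077212e+02] jig [-44.24340478 -19.1328207 ]
pin top,collar pred [[320.37465006 254.79316896]
 [320.32541449 239.6060775 ]]
dark [309 229  25  36 742]
tabs px [[337.66578224 183.16329714]
 [350.35510004 183.14816115]
 [363.03248992 183.14012201]]
175 [202 203 204 204 204 172 127 127 126 126 125 125 123 122 117 106  98 127
 159 174 183 187 189 193 195 196 195 192 177 140 133 164 178 185 188 190
 193 197 197 196 187 170 143 127 126 127 128 128 127 128 128 128 127 128
 127 126 126 126 126 126]
183 [125 124 124 123 123 123 124 125 125 125 125 126 126 126 120 107  99 132
 164 178 184 185 186 188 189 190 193 187 173 138 138 171 182 187 187 188
 189 191 192 194 184 157 133 125 126 127 127 127 128 128 128 129 128 129
 128 128 128 130 130 128]
191 [126 125 123 124 126 126 126 126 126 126 125 126 127 122 109 101 101 134
 166 181 185 188 190 193 193 195 196 187 168 146 149 175 186 188 190 192
 193 194 193 193 181 149 128 128 127 127 126 127 126 125 126 127 127 128
 127 127 128 129 129 129]
cap [ 327  287   49   54 2052] [ 0.55193569 -0.05393631  0.09      ]
```

Call:
play_rows(increments=[{"slide":[20,9.3,0],"angular":[0,0,0],"claw":0.2},{"slide":[19.8,9.3,0],"angular":[0,0,0],"claw":0.2},{"slide":[0,0,20],"angular":[0,0,0],"claw":0.2},{"slide":[0,0,30],"angular":[0,0,0],"claw":0.2},{"slide":[0,0,30],"angular":[0,0,0],"claw":0.2},{"slide":[0,0,26],"angular":[0,0,0],"claw":0.2},{"slide":[0,0,12],"angular":[0,0,0],"claw":0.2},{"slide":[0,0,0],"angular":[0,0,0],"claw":0.2}])

```text
time: 23.4
ee_pos: [0.4706, -0.0636, 0.0448]
tcp_rot: [179.9, -0.4, -173.1]
wrist_force: [0.4, -0.4, 0.0]
opening: 0.0509
grasp_force: 0.0
```

Call:
play_rows(increments=[{"slide":[0,0,0],"angular":[0,0,0],"claw":-0.2},{"slide":[0,0,0],"angular":[0,0,0],"claw":-0.4},{"slide":[0,0,0],"angular":[0,0,0],"claw":-0.5},{"slide":[0,0,0],"angular":[0,0,0],"claw":-1},{"slide":[0,0,0],"angular":[0,0,0],"claw":-1},{"slide":[0,0,0],"angular":[0,0,0],"claw":-1}], squeeze=60)

```text
time: 24.0
ee_pos: [0.4728, -0.0646, 0.0481]
tcp_rot: [-179.9, -0.0, -173.1]
wrist_force: [-1.9, -5.8, 3.9]
opening: 0.0144
grasp_force: 59.6
```

```bash
python3 - <<'E'
from h import *
o=bot.get_obs();p=o['ee_pos'];print(p,'jig',Rj.T@(p[:2]-seat)*1000,o['opening'],o['grasp_force'],o['wrist_force'])
s=bot.camera_info('scene');P=lambda x,y,z:[*(seat+Rj@[x,y]),z]
im=snap('scene','s2.png');h=cv2.cvtColor(im,cv2.COLOR_RGB2HSV)
print('pred cap centre, pin top/mid',proj(s,[P(0,0,.079),P(-.045,-.019,.089),P(-.045,-.019,.074)]))
u=proj(s,[P(0,0,.079)])[0].astype(int)
k=cv2.inRange(h,(50,110,50),(78,255,255))[u[1]-25:u[1]+25,u[0]-25:u[0]+25];yy,xx=np.nonzero(k);print('cap',len(xx),xx.mean()+u[0]-25,yy.mean()+u[1]-25,np.ptp(xx),np.ptp(yy))
E
```

```text
[ 0.47276098 -0.06462637  0.04812154] jig [-85.09070687  -0.96360749] 0.014442842343277036 59.56124782562256 [-1.94340679 -5.7984538   3.90773532]
pred cap centre, pin top/mid [[332.0811479  264.06240725]
 [325.13469045 277.45480262]
 [325.26224182 283.65071166]]
cap 221 331.81447963800906 264.0180995475113 14 16
```

Call:
play_rows(increments=[{"slide":[0,-0.5,0],"angular":[0,0,0],"claw":-1},{"slide":[0,0,0],"angular":[0,0,0],"claw":-1},{"slide":[0,0,0],"angular":[0,0,0],"claw":-1},{"slide":[0,0,0],"angular":[0,0,0],"claw":-1},{"slide":[0,0,0],"angular":[0,0,0],"claw":-1}])

```text
time: 24.55
ee_pos: [0.4728, -0.0647, 0.0481]
tcp_rot: [-179.9, -0.0, -173.1]
wrist_force: [-1.1, -2.6, 6.4]
opening: 0.0148
grasp_force: 59.3
```

```bash
python3 -c "
from workcell import bot
print(bot.job_done())"
```

```text
the job is handed in; nothing more can be done
None
```

The job is handed in at 24.6 s: the bottle stands upright in the shut jig, the pin is released with its collar on the tongue, and the gripper is holding the two tabs together at about 59 N.

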